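# Knock a jammed cap out of the capping head

## Task

A bottle cap is jammed in the bore of the capping head. Swing the red keeper aside on the side where there is room, then drive the cap out from the back with the knock-out rod so that it drops into the catch pan, and lay the rod back in its wooden rest. Do not touch the cap with the gripper, leave the keeper open, and leave all else on the counter where it stands.

Things in the scene. Friction and masses are not known exactly. Their poses are not given: they have to be found in the camera images.
- head: the grey-and-steel capping head, fixed to the counter. Origin on the counter under the middle of its barrel; z up; x is the bore axis, pointing from mouth to back (away from the robot, more or less), y to its left. Barrel: level steel tube, 60 mm outside, axis 85 mm and top 115 mm above the counter, from x = -30 (mouth) to +32 mm (back); jaw housings on its sides reach y = +/-40 mm
- bore_back (a point): centre of the 24 mm round hole through the 10 mm back end plate of the barrel, at the back face, 85 mm above the counter; axes as the head's (x points out of the hole, away from the barrel). The bore inside is 36 mm wide
- bore_mouth (a point): centre of the 36 mm open mouth of the bore, on the bore axis, 85 mm above the counter, 62 mm from bore_back
- pan_center (a point): middle of the floor of the aluminium catch pan in front of and below the mouth, part of the head: inside in the head's frame x = -31 to -153 mm, y = +/-53 mm; floor at z = 4 mm, walls 30 mm high
- keeper (a joint): angle (rad) of the keeper, a flat red lever 14 mm wide on a pivot below the mouth (head frame x -35, y 0, z 45 mm; hinge axis along the bore). 0 = upright across the mouth, where it stops the cap; + leans to the head's +y (left), - to its -y; limits +/-1.25. Stiff: about 1 N at the knob; stays where left. The mouth is clear from 0.65 rad either way; swing it to 0.9 or more to be sure
- keeper_knob (a point): centre of the keeper's black ball knob, diameter 22 mm, 125 mm from the pivot (170 mm above the counter when upright), above and in front of the barrel
- cap_center (a point): centre of the jammed black screw cap, 33 mm diameter, 19 mm long, in the bore with its closed top to the back (its z axis points along the bore to the back). Two sprung brass jaws grip it: some 9 to 15 N along the bore moves it; it cannot go out backwards. It drops into the pan once pushed wholly out of the mouth (rod end 5 to 15 mm beyond the mouth)
- rod_center (a point): centre of the knock-out rod: a straight steel rod 220 mm long, 12 mm diameter, 0.13 to 0.24 kg, alike at both ends, along its own x axis, with a square blue grip sleeve 50 mm long and 16 mm wide at its middle. At the start it lies level in the rest, its axis 50 mm above the counter
- rest: the wooden rest of the rod, fixed to the counter: base 130x46x12 mm and two V-notched posts 12 mm thick, centred 50 mm either side of the middle (76 mm free between them); notch tips reach 57 mm height. x axis along the rod's place, origin on the counter under the middle
- rest_center (a point): where the centre of the rod lies in the rest, 50 mm above the counter; x axis along the rod
- bleach_bottle: white-and-blue cleaner bottle, fixed, at the back right, 50x80 mm and 252 mm tall: keep the gripper clear of it behind the head; origin at the centre of its underside
- soap_bottle: blue-and-orange cleaner bottle beside it, fixed, 50x80 mm and 249 mm tall; origin at the centre of its underside
- gas_ring_2: black cast-iron gas ring, fixed, about 270 mm across and 85 mm high, left of the head and in front of the rod's rest; origin at the centre of its underside
- bottle_a: one of two 500 ml amber glass bottles with a black screw cap, 77 mm across, 222 mm tall, standing; origin at the centre of its underside. It stands close beside the catch pan on one side or the other and so blocks the keeper on that side
- label_roll: white paper label roll 82 mm across, 38 mm high, lying flat on the other side of the catch pan; origin at the centre of its underside
- bottle_b: the second such bottle (77 x 222 mm), standing beside the back half of the capping head on one side or the other; origin at the centre of its underside
- spare_cap: loose black screw cap 33 mm across, 19 mm high, lying on the counter beside the back half of the capping head (not the jammed one); origin at the centre of its underside
- funnel: grey metal bottling funnel standing on its rim at the back, 101x122 mm, 108 mm high, fixed; origin under its centre
- tape_roll: tan tape roll, 98 mm across, 25 mm high, at the back; origin under its centre
- batch_pad: yellow pad 148x108x11 mm, fixed on the counter near the front right; origin under its centre
- thermometer: white probe thermometer 183 mm long, lying on the counter at the right; origin under its centre

How it is judged:
By the outcome, as a careful person would: the job done as asked, in the order asked, and still so for the second after the job is handed in, with the robot touching nothing.
It also fails if it takes over 72 s, if anything falls off the work surface, if the arm or the gripper's body presses on something with over 40 N, if the wrist force passes 120 N, or if a joint passes its speed limit or range.

## Robot

A 7-joint arm with a two-finger parallel gripper is mounted at the origin on a cart in front of the work surface, level with it; the furniture and walls round the work are solid. World frame = base frame: x ahead of the robot, y to its left, z up, the work surface at z = 0. Lengths are in mm, angles in degrees, forces in N, time in s.
With the tool pointing down it reaches from about 400 to 900 mm from the base axis. Payload 5.5 kg.
Tool frame: the origin (TCP) lies at the very end of the fingers, on their centre line; the grasp point (between the pads) lies 19 mm behind it; z points along the fingers, y is the line along which they close (so a half turn about z gives the same grasp; the last joint's range is limited). The gripper opens to 85 mm and grips with 20 to 120 N. Pads are 22 mm wide; open, the fingers measure 114 mm over their backs; the gripper's body (76 mm by 85 mm) begins 54 mm behind the grasp point. The pads swing forward as they close: fully open they stand 13 mm farther back than shut.
Start: joints at [91.971, 28.699, -24.465, 88.831, 12.651, 65.22, -12.049], TCP at [147.46, -633.052, 231.31] pointing down, gripper open.
Joint ranges: [-164.97, 164.97], [-17.58, 116.51], [-87.97, 89.64], [11.32, 138.91], [-80.73, 260.73], [10.89, 115.49], [-147.41, 147.41]. Speed limits (degrees/s): [147.25, 147.25, 180, 180, 180, 180, 180].

## Interface

Orientations are given as [roll, pitch, yaw] about the fixed x, y, z axes, in that order (R = Rz(yaw) Ry(pitch) Rx(roll)).
In Python, from workcell import manip, imaging gives the robot as it stands.
- The arm moves only by the tool step_arm, never from a script. Its arguments are lists of equal length, an entry for each row: "twist": the turn, a rotation vector about the tool's x, y, z in degrees, a list of three; "slide": the shift along the tool's x, y, z in cm, a list of three; "fingers": the finger opening in cm, from 0 to 8.54. In form: {"twist": [[ax, ay, az], ...], "slide": [[dx, dy, dz], ...], "fingers": [fingers, ...]}. A call has 1 to 20 rows; each row is the pose to reach, as a shift and turn from the pose commanded when the call began, along the tool's axes at that moment; what a row does not reach only later rows make up. A row lasts 1/10 s, in which the tool goes at most 50 mm and 8.59 degrees, less where a joint would pass 70% of its speed; a pose out of reach is approached as far as the arm can. A call with a gripper value outside its range is refused whole. The fingers move at their own pace and stop on an object; "force" is the grip in N (left out, the last holds). Time passes only in rows, so rows that repeat a pose let the fingers close. It gives the time, the measured TCP pose, the force, the opening and the grip force at its end, in the units of the state.
- manip.observe(): the state, without advancing time (a new reading comes with each control period).
- imaging.capture(name): name is "scene" or "top" or "wrist"; returns the picture (480x640x3 uint8, blue, green, red); there is no depth.
- imaging.calibration(name): a dict with "fx", "fy", "cx", "cy" (pixels), "dist_coeffs" ([k1, k2, p1, p2, k3] as OpenCV has them; the pictures are not rectified), "world_to_cam" (4x4, takes a point from world to camera coordinates); the wrist camera has in their place "mount" (4x4, takes a point from camera to tool coordinates, whose origin is the TCP and whose axes are the flange's). Camera axes: x right, y up, looking along -z (the intrinsics and any distortion apply to the point x, -y, -z); pixel columns grow to the right and rows downward; lengths in mm; the calibration is good to about 2 mm. A picture is of the moment at which its call begins: read the wrist's pose just before it. calibration takes no time and is no camera call.
- manip.hand_in(): hands the job in; it is judged then, once.
The state is a dict: "time_s": time; "joints": joint angles; "dq": joint speeds; "tau": joint torques, N m; "tcp_pos": TCP position; "tool_rot": TCP orientation; "wrist_force": force on the tool from outside, world axes, zero at the start; "ft_torque": the same for the moment, N m; "opening": finger opening in mm; "gripper_force": force on a finger pad.
Only numpy, scipy, OpenCV 4.12 (cv2) and the standard library are available. Lean on these libraries where they do the work, as an engineer would, in place of code of your own. Each camera call takes 0.05 s, during which the arm holds its last target. There are 200 camera calls.

## Working session

There is one attempt and no reset: what is moved stays moved. The work goes in short steps, Python scripts to look and compute and a tool call to move; the robot and the scene stay as the last step left them, time stands still between calls to the robot, and variables do not carry over. Pictures are saved under pics/ and viewed, at most 10 in all, crops included, and the job is handed in when it is done.

Besides the shell and the picture viewer there is one more tool, called after "Request:" in YAML: its name, and indented under it one key for each argument. step_arm: Moves the arm, as the interface text tells. Its arguments: {"type":"object","properties":{"twist":{"type":"array","items":{"type":"array","items":{"type":"number"}}},"slide":{"type":"array","items":{"type":"array","items":{"type":"number"}}},"fingers":{"type":"array","items":{"type":"number"}},"force":{"type":"number"}},"required":["twist","slide","fingers"]}

```bash
mkdir -p pics; ls; python3 - <<'E'
from workcell import manip, imaging
import cv2,json
for n in("scene","top"):
    cv2.imwrite(f"pics/{n}0.png",imaging.capture(n)); c=imaging.calibration(n); print(n,{k:(v.tolist() if hasattr(v,'tolist') else v) for k,v in c.items()})
print(imaging.calibration("wrist")); print(manip.observe())
E
```

```text
pics
scene {'fx': 516.911321981002, 'fy': 516.911321981002, 'cx': 320.50940836548375, 'cy': 234.91275959447472, 'dist_coeffs': [-0.03838762627896489, 0.0, 0.0, 0.0, 0.0], 'world_to_cam': [[-0.7160059201570141, -0.6980818934551233, 0.004146363493163139, 288.25307108645734], [0.4459547395143251, -0.45281934515489575, 0.7720615331424056, -398.15808820427077], [-0.5370846233181675, 0.5546497189069883, 0.635534260847974, -925.4936126237994], [0.0, 0.0, 0.0, 1.0]]}
top {'fx': 499.52453519104665, 'fy': 499.52453519104665, 'cx': 309.71971325913, 'cy': 242.11948417365383, 'dist_coeffs': [-0.11837727209447876, 0.0, 0.0, 0.0, 0.0], 'world_to_cam': [[0.11467992449193555, -0.9934022178071581, 0.0007406580472551943, -206.7246713181489], [0.9731769490975178, 0.11249470822591696, 0.2006777674940913, -547.8443072208099], [-0.19943705940414078, -0.022292919884680216, 0.9796570241973688, -1183.2138868008788], [0.0, 0.0, 0.0, 1.0]]}
{'fx': 353.8948851820172, 'fy': 353.8948851820172, 'cx': 314.6165622157531, 'cy': 246.54007946191163, 'dist_coeffs': array([-0.00835902,  0.        ,  0.        ,  0.       
[... 373 characters left out ...]
me_s': 0.1, 'joints': array([ 91.96947162,  28.74835598, -24.45470922,  88.88369004,
        12.65053203,  65.21826381, -12.04894863]), 'dq': array([-0.00589485, -0.05241874, -0.07204901, -0.27090715, -0.01672878,
        0.06954103, -0.06109333]), 'tau': array([-1.12483691e-02, -5.70803511e+01, -5.83868355e+00, -2.81750053e+01,
        1.04461992e-02,  5.57453925e-03, -9.09061754e-06]), 'tcp_pos': array([ 147.27687002, -632.48136224,  230.37760184]), 'tool_rot': array([-1.79902885e+02, -4.56254929e-03,  1.31137555e+01]), 'wrist_force': array([ 0.14916988,  0.33726243, -0.38267075]), 'ft_torque': array([0.0100852 , 0.07504419, 0.01411581]), 'gripper_force': 0.0, 'opening': 85.41720092495956}
```

View pics/scene0.png

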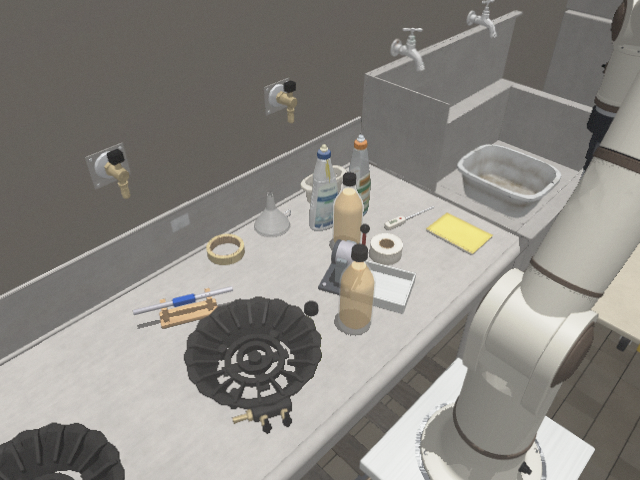

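View pics/top0.png

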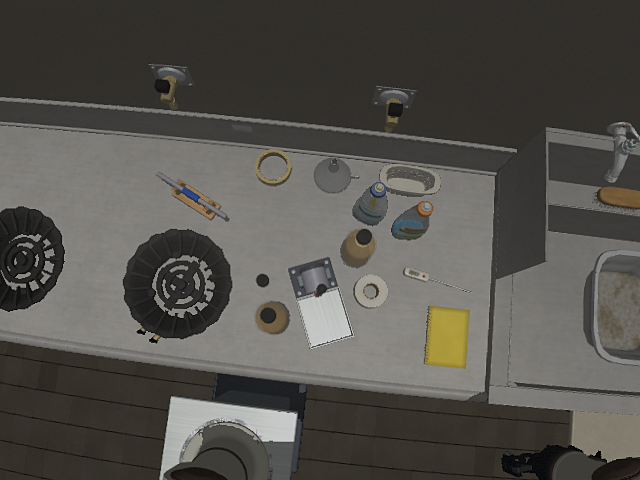

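```bash
cat > h.py <<'E'
import numpy as np, cv2
from workcell import manip, imaging
from scipy.spatial.transform import Rotation as R
F=np.diag([1,-1,-1.])
def cam(n,st=None):
    c=imaging.calibration(n); K=np.array([[c['fx'],0,c['cx']],[0,c['fy'],c['cy']],[0,0,1]]); d=np.array(c['dist_coeffs'])
    if n=='wrist':
        T=np.eye(4); T[:3,:3]=R.from_euler('xyz',st['tool_rot'],degrees=True).as_matrix(); T[:3,3]=st['tcp_pos']
        W=np.linalg.inv(T@c['mount'])
    else: W=np.array(c['world_to_cam'])
    return K,d,F@W[:3,:3],F@W[:3,3]
def onplane(C,uv,z):
    K,d,r,t=C; p=cv2.undistortPoints(np.array([[uv]],float),K,d).ravel()
    ray=r.T@np.array([p[0],p[1],1]); o=-r.T@t; return o+ray*(z-o[2])/ray[2]
def proj(C,P):
    K,d,r,t=C; return cv2.projectPoints(np.atleast_2d(np.array(P,float)),cv2.Rodrigues(r)[0],t,K,d)[0].reshape(-1,2)
def crop(im,x,y,w,h,s): return cv2.resize(im[y:y+h,x:x+w],None,fx=s,fy=s,interpolation=cv2.INTER_CUBIC)
E
python3 - <<'E'
from h import *
t=cv2.imread('pics/top0.png');s=cv2.imread('pics/scene0.png')
o=np.zeros((560,800,3),np.uint8)
o[:560,:440]=crop(t,280,225,110,140,4)
o[:260,450:790]=crop(t,150,165,85,65,4)
o[280:480,450:790]=crop(s,130,280,110,50,4)[:,:340]
cv2.imwrite('pics/c1.png',o)
E
```

```text
(no output)
```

View pics/c1.png

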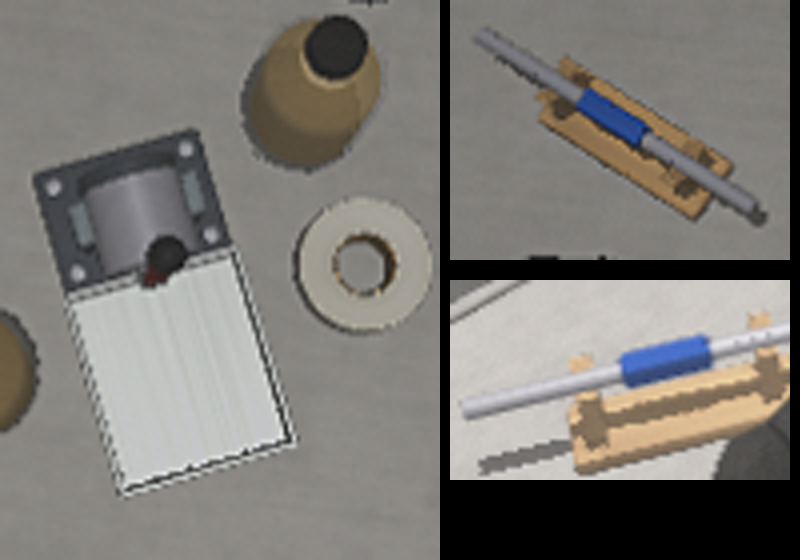

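```bash
python3 - <<'E'
from h import *
C=cam('top'); S=cam('scene')
tp=lambda x,y:(x/4+280-.375,y/4+225-.375)
P=[onplane(C,tp(*q),30)[:2] for q in [(122,493),(294,442),(70,296),(235,252)]]
print(np.round(P,1)); 
ax=((P[2]+P[3])-(P[0]+P[1]))/2; print('len',np.linalg.norm(ax),'yaw',np.degrees(np.arctan2(ax[1],ax[0])),'w',np.linalg.norm(P[0]-P[1]),np.linalg.norm(P[2]-P[3]))
w=(P[0]-P[1]);print('yaw from w',np.degrees(np.arctan2(w[1],w[0]))-90)
print('pan mid',np.mean(P,0))
print('knob',onplane(C,tp(166,254),170))
r=lambda x,y:((x-450)/4+150-.375,y/4+165-.375)
A=onplane(C,r(482,36),52);B=onplane(C,r(758,208),52);print('rod',A,B,(A+B)/2,np.linalg.norm(A-B),np.degrees(np.arctan2(*(B-A)[1::-1])))
M=onplane(C,r(615,117),55);print('sleeve mid',M)
# scene check
print('scene knob',onplane(S,(364.5,229),170))
s=lambda x,y:((x-450)/4+130-.375,(y-280)/4+280-.375)
print('scene rod left end',onplane(S,s(467,408),50),'sleeve',onplane(S,s(666,361),50))
print('bottleB cap',onplane(C,tp(336,47),222),'roll',onplane(C,tp(364,265),38))
print('bottleA cap',onplane(C,(268,315),222), 'spare',onplane(C,(262.5,280.5),19))
print('bleach cap',onplane(C,(378,189),252),'soap',onplane(C,(425,209),249), 'funnel top',onplane(C,(334,160),108),'ring',onplane(C,(178,284),60))
print('bleach scene',onplane(S,(323,153),252),'bottleB sc',onplane(S,(349,177),222))
E
```

```text
[[ 311.7 -173.1]
 [ 354.2 -274.3]
 [ 427.5 -127.3]
 [ 466.5 -226. ]]
len 123.40739131414318 yaw 22.403023762600657 w 109.78029570209758 106.14106259208197
yaw from w 22.797812672772636
pan mid [ 389.96639615 -200.17868988]
knob [ 444.59168147 -181.98541845  170.        ]
rod [703.59201325 270.45395147  52.        ] [609.82693937  73.34358744  52.        ] [656.70947631 171.89876945  52.        ] 218.27593702948974 -115.44035563504438
sleeve mid [658.07553015 173.16079873  55.        ]
scene knob [ 443.44714    -181.93382675  170.        ]
scene rod left end [706.87940061 272.17159918  50.        ] sleeve [658.91748575 175.23802392  50.        ]
bottleB cap [ 559.88608161 -259.86865967  222.        ] roll [ 466.52445931 -305.89042943   38.        ]
bottleA cap [370.03057965 -77.66912287 222.        ] spare [463.68626241 -34.79769588  19.        ]
bleach cap [ 659.58578906 -278.37593141  252.        ] soap [ 628.25476563 -382.42912549  249.        ] funnel top [ 769.39285656 -179.43786095  108.        ] ring [425.88741832 166.11343997  60.        ]
bleach scene [ 643.61223809 -254.36978902  252.        ] bottleB sc [ 557.84573122 -254.73041927  222.        ]
```

```bash
cat >> h.py <<'E'
O=np.array([475.9,-164.6]); YH=22.5
def hd(x,y,z):
    a=np.radians(YH); return np.array([O[0]+x*np.cos(a)-y*np.sin(a),O[1]+x*np.sin(a)+y*np.cos(a),z])
def toh(p):
    a=np.radians(YH); d=np.array(p[:2])-O; return np.round([d[0]*np.cos(a)+d[1]*np.sin(a),-d[0]*np.sin(a)+d[1]*np.cos(a),p[2]],1)
def go(*tg):
    st=manip.observe(); R0=R.from_euler('xyz',st['tool_rot'],degrees=True)
    print('t',st['time_s'],'at',np.round(st['tcp_pos'],1),toh(st['tcp_pos']),np.round(st['tool_rot'],2),'open',round(st['opening'],1),'F',np.round(st['wrist_force'],1))
    for p,yaw in tg:
        R1=R.from_euler('xyz',[180,0,yaw],degrees=True)
        print('slide',np.round(R0.inv().apply(p-st['tcp_pos'])/10,2),'twist',np.round((R0.inv()*R1).as_rotvec(degrees=True),2))
E
python3 -c "
from h import *
go((hd(-42,40,260),22.5))"
```

```text
t 0.1 at [ 147.3 -632.5  230.4] [-482.7 -306.5  230.4] [-179.9    -0.     13.11] open 85.4 F [ 0.1  0.3 -0.4]
slide [ 37.82 -41.38  -2.89] twist [-0.1  -0.01 -9.39]
```

Request:
step_arm:
  twist:
    - [0, 0, 0]
    - [0, 0, -2]
    - [0, 0, -4]
    - [0, 0, -6]
    - [0, 0, -8]
    - [0, 0, -9.4]
    - [0, 0, -9.4]
    - [0, 0, -9.4]
    - [0, 0, -9.4]
    - [0, 0, -9.4]
    - [0, 0, -9.4]
    - [0, 0, -9.4]
    - [0, 0, -9.4]
    - [0, 0, -9.4]
    - [0, 0, -9.4]
    - [0, 0, -9.4]
  slide:
    - [1, -1, -2.9]
    - [4, -4.4, -2.9]
    - [7, -7.7, -2.9]
    - [10, -11, -2.9]
    - [13, -14.3, -2.9]
    - [16, -17.6, -2.9]
    - [19, -20.9, -2.9]
    - [22, -24.2, -2.9]
    - [25, -27.5, -2.9]
    - [28, -30.8, -2.9]
    - [31, -34, -2.9]
    - [34, -37.3, -2.9]
    - [37.8, -41.4, -2.9]
    - [37.8, -41.4, -2.9]
    - [37.8, -41.4, -2.9]
    - [37.8, -41.4, -2.9]
  fingers: [0, 0, 0, 0, 0, 0, 0, 0, 0, 0, 0, 0, 0, 0, 0, 0]

```text
time_s: 1.7
tcp_pos: [420.9, -145.2, 259.9]
tool_rot: [-180.0, 0.1, 22.5]
wrist_force: [-0.5, -0.1, -0.8]
opening: -0.1
gripper_force: 0.0
```

```bash
python3 - <<'E'
from h import *
go((hd(-42,40,260),22.5),(hd(-42,38,152),22.5))
st=manip.observe(); im=imaging.capture('wrist'); C=cam('wrist',st)
for n,p in dict(knob=hd(-36,0,170),pf=hd(-155,55,30),pr=hd(-155,-55,30),pb=hd(-29,-55,30),pbl=hd(-29,55,30)).items(): 
    q=proj(C,p)[0]; print(n,q); cv2.drawMarker(im,(int(q[0]),int(q[1])),(0,255,0),0,10)
cv2.imwrite('pics/w1.png',im)
E
```

```text
t 1.7 at [ 420.9 -145.2  259.9] [-43.4  39.  259.9] [-1.7998e+02  6.0000e-02  2.2450e+01] open -0.1 F [-0.5 -0.1 -0.8]
slide [ 0.14 -0.1  -0.01] twist [-0.02  0.06 -0.05]
slide [ 0.15  0.1  10.79] twist [-0.02  0.06 -0.05]
knob [369.48414169 241.66725673]
pf [299.57237757 307.74658729]
pr [394.28775183 307.58014102]
pb [401.78666728 199.46837869]
pbl [298.02352057 199.56469758]
```

View pics/w1.png

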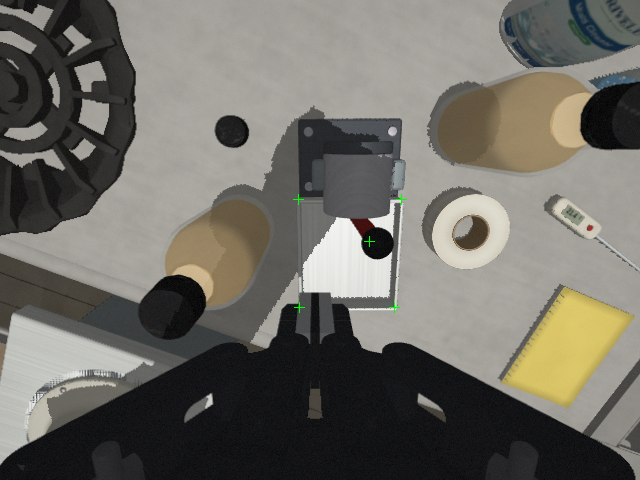

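Request:
step_arm:
  twist:
    - [0, 0, 0]
    - [0, 0, 0]
    - [0, 0, 0]
    - [0, 0, 0]
    - [0, 0, 0]
    - [0, 0, 0]
    - [0, 0, 0]
    - [0, 0, 0]
    - [0, 0, 0]
    - [0, 0, 0]
    - [0, 0, 0]
    - [0, 0, 0]
    - [0, 0, 0]
    - [0, 0, 0]
    - [0, 0, 0]
    - [0, 0, 0]
    - [0, 0, 0]
    - [0, 0, 0]
    - [0, 0, 0]
    - [0, 0, 0]
  slide:
    - [0.1, 0, 4]
    - [0.1, 0, 8]
    - [0.1, 0, 10.6]
    - [0.1, 0, 10.6]
    - [0.1, 1, 10.6]
    - [0.1, 2, 10.6]
    - [0.1, 3, 10.6]
    - [0.1, 4, 10.7]
    - [0.1, 5, 10.8]
    - [0.1, 6, 11.2]
    - [0.1, 7, 11.6]
    - [0.1, 8, 12.2]
    - [0.1, 9, 12.9]
    - [0.1, 9.8, 13.6]
    - [0.1, 10.5, 14.3]
    - [0.1, 11.1, 14.9]
    - [0.1, 11.7, 15.8]
    - [0.1, 12.2, 16.5]
    - [0.1, 12.2, 16.5]
    - [0.1, 12.2, 16.5]
  fingers: [0, 0, 0, 0, 0, 0, 0, 0, 0, 0, 0, 0, 0, 0, 0, 0, 0, 0, 0, 0]

```text
time_s: 3.75
tcp_pos: [469.1, -256.1, 95.0]
tool_rot: [-180.0, 0.0, 22.5]
wrist_force: [-0.1, 0.4, 0.1]
opening: -0.0
gripper_force: 0.0
```

```bash
python3 - <<'E'
from h import *
go((hd(-42,-82,95),22.5))
im=imaging.capture('top');s=imaging.capture('scene')
o=np.zeros((480,800,3),np.uint8);o[:,:400]=crop(im,270,230,100,120,4);o[:,400:]=crop(s,320,180,100,120,4)
cv2.imwrite('pics/k1.png',o)
for th in (.7,.9,1.05,1.2):
  p=hd(-36,-125*np.sin(th),45+125*np.cos(th)); a=proj(cam('top'),p)[0];b=proj(cam('scene'),p)[0]
  print(th,(a-[270,230])*4,(b-[320,180])*4+[400,0])
E
```

```text
t 3.75 at [ 469.1 -256.1   95. ] [-41.3 -82.   95. ] [-1.7996e+02  2.0000e-02  2.2520e+01] open -0.0 F [-0.1  0.4  0.1]
slide [-0.07  0.   -0.  ] twist [-0.04  0.02  0.02]
0.7 [332.61346558 202.0301677 ] [614.14145682 159.19310696]
0.9 [358.68895922 197.6656523 ] [620.60708152 166.24360442]
1.05 [373.18999266 196.12058764] [623.8474792  176.36486354]
1.2 [383.12987246 196.0407656 ] [625.693735   190.22078847]
```

View pics/k1.png

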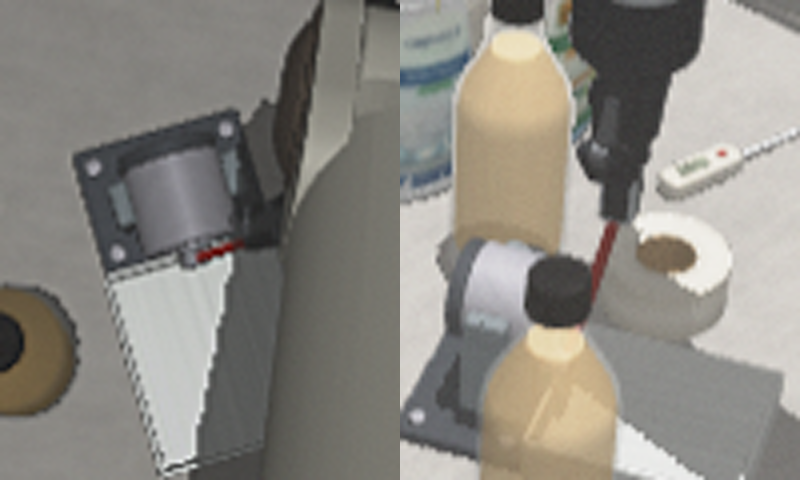

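```bash
python3 - <<'E'
from h import *
go((hd(-42,-65,100),22.5),(hd(-42,-60,260),22.5),(np.array([657.5,173,260]),64.6),(np.array([657.5,173,150]),64.6))
E
```

```text
t 3.85 at [ 469.4 -256.2   95.5] [-41.1 -82.1  95.5] [ 1.7999e+02 -1.0000e-02  2.2530e+01] open -0.1 F [0.1 0.3 0.2]
slide [-0.09 -1.71 -0.45] twist [ 0.01 -0.01  0.03]
slide [ -0.09  -2.21 -16.45] twist [ 0.01 -0.01  0.03]
slide [ 33.82 -32.43 -16.45] twist [ 1.000e-02 -0.000e+00 -4.207e+01]
slide [ 33.82 -32.43  -5.45] twist [ 1.000e-02 -0.000e+00 -4.207e+01]
```

Request:
step_arm:
  twist:
    - [0, 0, 0]
    - [0, 0, 0]
    - [0, 0, 0]
    - [0, 0, 0]
    - [0, 0, 0]
    - [0, 0, 0]
    - [0, 0, -5]
    - [0, 0, -10]
    - [0, 0, -15]
    - [0, 0, -20]
    - [0, 0, -25]
    - [0, 0, -30]
    - [0, 0, -35]
    - [0, 0, -40]
    - [0, 0, -42]
    - [0, 0, -42]
    - [0, 0, -42]
    - [0, 0, -42]
    - [0, 0, -42]
    - [0, 0, -42]
  slide:
    - [-0.1, -0.8, 0]
    - [-0.1, -1.7, -0.5]
    - [-0.1, -2.2, -4]
    - [-0.1, -2.2, -8]
    - [-0.1, -2.2, -12]
    - [-0.1, -2.2, -16]
    - [3, -5, -16.5]
    - [6, -8, -16.5]
    - [9, -11, -16.5]
    - [12, -14, -16.5]
    - [15, -17, -16.5]
    - [18, -20, -16.5]
    - [21, -23, -16.5]
    - [24, -25, -16.5]
    - [27, -28, -16.5]
    - [30, -31, -14]
    - [33.8, -32.4, -10]
    - [33.8, -32.4, -5.5]
    - [33.8, -32.4, -5.5]
    - [33.8, -32.4, -5.5]
  fingers: [0, 0, 0, 0, 0, 0, 0, 0, 0, 0, 3, 6, 6, 6, 6, 6, 6, 6, 6, 6]

```text
time_s: 5.85
tcp_pos: [656.2, 172.6, 150.2]
tool_rot: [-179.9, 0.1, 64.6]
wrist_force: [-0.0, -0.2, 1.2]
opening: 60.0
gripper_force: 0.0
```

```bash
python3 - <<'E'
from h import *
go()
st=manip.observe(); w=imaging.capture('wrist'); C=cam('wrist',st); im=imaging.capture('top')
cv2.imwrite('pics/w2raw.png',w)
o=np.zeros((480,800,3),np.uint8);o[:,:400]=crop(im,290,230,100,120,4);o[:300,400:]=cv2.resize(w,(400,300))
for th in (-.9,-1.05,-1.2):
  p=hd(-36,125*np.sin(th),45+125*np.cos(th)); print(th,(proj(cam('top'),p)[0]-[290,230])*4)
for s in (-110,-25,0,25,110):
  a=np.radians(64.6);p=[657.5+s*np.cos(a),173+s*np.sin(a),50];q=proj(C,p)[0];print(s,q)
# blue sleeve segmentation
h=cv2.cvtColor(w,cv2.COLOR_BGR2HSV);m=cv2.inRange(h,(105,150,60),(125,255,255));n,l,s,c=cv2.connectedComponentsWithStats(m)
i=1+np.argmax(s[1:,4]);print(s[i],c[i]); r=cv2.minAreaRect(np.argwhere(l==i)[:,::-1].astype(np.float32));print(r)
print('sleeve top centre',onplane(C,r[0],57))
b=cv2.boxPoints(r);print(b); print([onplane(C,q,58).round(1) for q in b])
cv2.imwrite('pics/k2.png',o)
E
```

```text
t 5.85 at [656.2 172.6 150.2] [295.7 242.5 150.2] [-1.7989e+02  8.0000e-02  6.4580e+01] open 60.0 F [-0.  -0.2  1.2]
-0.9 [278.68895922 197.6656523 ]
-1.05 [293.18999266 196.12058764]
-1.2 [303.12987246 196.0407656 ]
-110 [313.98191862 375.5668638 ]
-25 [313.86770913 277.35162365]
0 [313.83013522 244.84782755]
25 [313.79050998 210.46532687]
110 [313.63830335  77.37935428]
[ 302  209   22   70 1481] [312.52194463 243.66374072]
((312.5, 243.5), (69.0, 21.0), 90.0)
sleeve top centre [657.98108896 176.12396615  57.        ]
[[302. 209.]
 [323. 209.]
 [323. 278.]
 [302. 278.]]
[array([662.1, 201.3,  58. ]), array([674.9, 195.2,  58. ]), array([653.8, 150. ,  58. ]), array([640.3, 156.5,  58. ])]
```

View pics/k2.png

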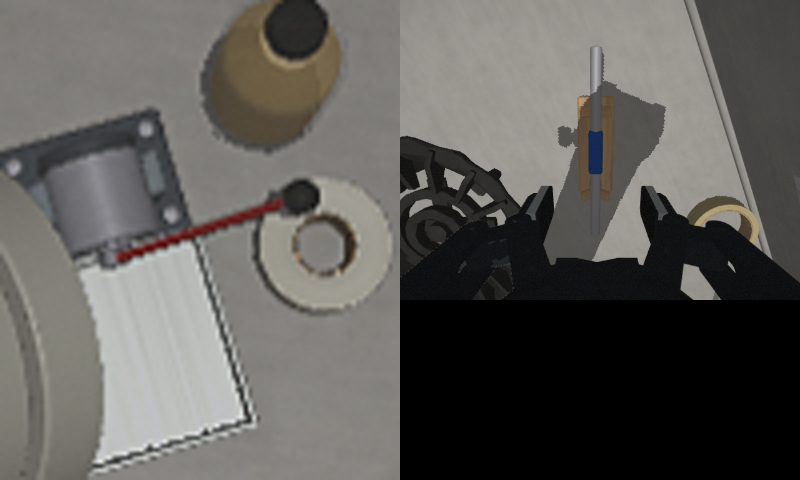

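Request:
step_arm:
  twist:
    - [0, 0, 0]
    - [0, 0, 0]
    - [0, 0, 0]
    - [0, 0, 0]
    - [0, 0, 0]
    - [0, 0, 0]
    - [0, 0, 0]
    - [0, 0, 0]
    - [0, 0, 0]
    - [0, 0, 0]
    - [0, 0, 0]
    - [0, 0, 0]
    - [0, 0, 0]
    - [0, 0, 0]
    - [0, 0, 0]
  slide:
    - [0.17, 0.04, 3]
    - [0.17, 0.04, 6]
    - [0.17, 0.04, 9]
    - [0.17, 0.04, 11]
    - [0.17, 0.04, 11.9]
    - [0.17, 0.04, 11.9]
    - [0.17, 0.04, 11.9]
    - [0.17, 0.04, 11.9]
    - [0.17, 0.04, 11.9]
    - [0.17, 0.04, 11.9]
    - [0.17, 0.04, 11.9]
    - [0.17, 0.04, 11.9]
    - [0.17, 0.04, 11.9]
    - [0.17, 0.04, 11.9]
    - [0.17, 0.04, 11.9]
  fingers: [6, 6, 6, 6, 6, 6, 3, 1, 1, 1, 1, 1, 1, 1, 1]
  force: 70

```text
time_s: 7.45
tcp_pos: [656.3, 176.2, 33.1]
tool_rot: [-179.8, -0.0, 64.6]
wrist_force: [-8.1, 0.9, 8.5]
opening: 14.7
gripper_force: 69.1
```

```bash
python3 - <<'E'
from h import *
st=manip.observe();w=imaging.capture('wrist');cv2.imwrite('pics/w3.png',w)
p=np.array(st['tcp_pos']);print(st['gripper_force'])
go((p+[0,0,110],64.6),(hd(185,0,165),22.5),(hd(185,0,66),22.5))
E
```

```text
69.06330585479736
t 7.5 at [656.3 176.2  33. ] [297.1 245.8  33. ] [-1.7982e+02 -1.0000e-02  6.4610e+01] open 14.8 F [-8.5  1.2  9.4]
slide [ -0.    -0.03 -11.  ] twist [-0.18 -0.01  0.01]
slide [-24.8   10.68 -13.23] twist [-0.18  0.06 42.11]
slide [-24.8   10.71  -3.33] twist [-0.18  0.06 42.11]
```

Request:
step_arm:
  twist:
    - [0, 0, 0]
    - [0, 0, 0]
    - [0, 0, 0]
    - [0, 0, 0]
    - [0, 0, 0]
    - [0, 0, 6]
    - [0, 0, 12]
    - [0, 0, 18]
    - [0, 0, 24]
    - [0, 0, 30]
    - [0, 0, 36]
    - [0, 0, 42.1]
    - [0, 0, 42.1]
    - [0, 0, 42.1]
    - [0, 0, 42.1]
  slide:
    - [0, 0, -2]
    - [0, 0, -5]
    - [0, 0, -8]
    - [0, 0, -11]
    - [0, 0, -13]
    - [-3.5, 1.5, -13.2]
    - [-7, 3, -13.2]
    - [-10.5, 4.5, -13.2]
    - [-14, 6, -13.2]
    - [-17.5, 7.5, -13.2]
    - [-21, 9, -13.2]
    - [-24.8, 10.7, -13.2]
    - [-24.8, 10.7, -13.2]
    - [-24.8, 10.7, -13.2]
    - [-24.8, 10.7, -13.2]
  fingers: [1, 1, 1, 1, 1, 1, 1, 1, 1, 1, 1, 1, 1, 1, 1]

```text
time_s: 9.0
tcp_pos: [649.0, -94.8, 164.5]
tool_rot: [-180.0, -0.1, 22.5]
wrist_force: [0.2, 1.4, -2.1]
opening: 14.8
gripper_force: 68.7
```

```bash
python3 - <<'E'
from h import *
go((hd(185,0,66),22.5))
st=manip.observe(); w=imaging.capture('wrist'); C=cam('wrist',st); s=imaging.capture('scene'); S=cam('scene'); t=imaging.capture('top')
for x in(-110,0,110):
  p=np.array(st['tcp_pos'])+R.from_euler('xyz',st['tool_rot'],degrees=True).apply([x,0,-18]); print(x,p.round(1),proj(C,p)[0].round(1),proj(S,p)[0].round(1),proj(cam('top'),p)[0].round(1))
for n,p in dict(bb=hd(32,0,85),bbt=hd(32,0,115),bp=hd(32,48,0)).items(): print(n,proj(C,p)[0])
o=np.zeros((600,800,3),np.uint8);o[:360,:480]=cv2.resize(w,(480,360)); o[:360,480:]=crop(s,210,170,160,180,2)
o[360:600,:480]=crop(t,230,170,240,120,2)
cv2.imwrite('pics/w4raw.png',w);cv2.imwrite('pics/s4.png',s);cv2.imwrite('pics/t4.png',t);cv2.imwrite('pics/m4.png',o)
E
```

```text
t 9.0 at [649.  -94.8 164.5] [186.6  -1.7 164.5] [-1.7999e+02 -1.0000e-01  2.2520e+01] open 14.8 F [ 0.2  1.4 -2.1]
slide [-0.18 -0.17  9.85] twist [-0.01 -0.1   0.02]
-110 [ 547.3 -137.   182.3] [312.2 532.3] [317.3 213.6] [306.2 239.4]
0 [648.9 -94.8 182.5] [311.6 332.8] [273.8 202.9] [293.  193.8]
110 [750.5 -52.7 182.7] [310.7  18.9] [232.5 192.7] [280.3 150.1]
bb [310.60436321 443.53789109]
bbt [310.21325886 477.97862298]
bp [264.22151553 375.63061666]
```

View pics/m4.png

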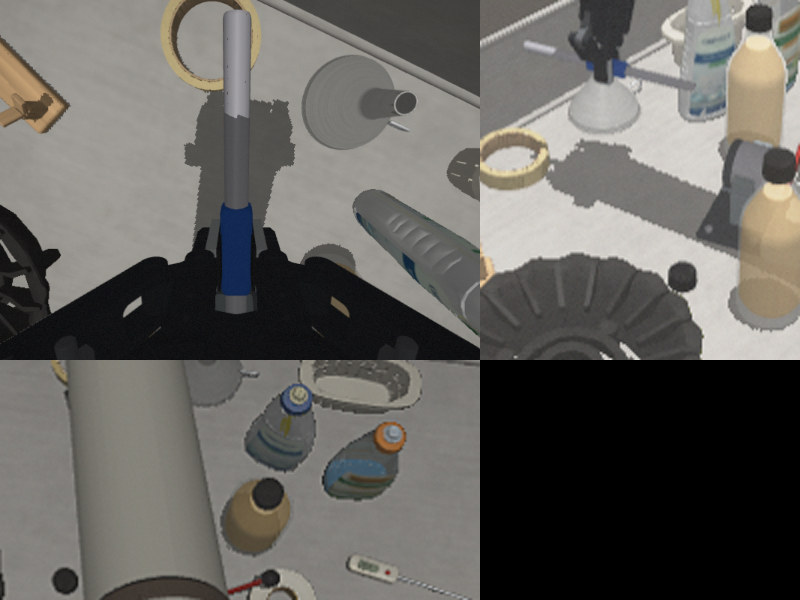

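```bash
python3 - <<'E'
from h import *
w=cv2.cvtColor(cv2.imread('pics/w1.png'),cv2.COLOR_BGR2GRAY).astype(int)
for r in (135,165,172,260,285,292): print(r,'L',list(w[r,288:335]),'\n   R',list(w[r,375:412]))
c0=imaging.calibration('wrist')
# reconstruct w1 pose
st=dict(tcp_pos=[420.9,-145.2,259.9],tool_rot=[-179.98,.06,22.45]);C=cam('wrist',st)
for n,p in dict(topL=hd(0,30,85),topR=hd(0,-30,85),hL=hd(0,40,85),hR=hd(0,-40,85),back=hd(32,0,115),mouth=hd(-30,0,115),pl=hd(-100,54,34),pr=hd(-100,-54,34),pfl=hd(-154,0,34)).items(): print(n,proj(C,p)[0].round(1))
print('col357', list(w[140:225,345]))
E
```

```text
135 L [np.int64(90), np.int64(90), np.int64(91), np.int64(89), np.int64(89), np.int64(89), np.int64(91), np.int64(90), np.int64(91), np.int64(91), np.int64(53), np.int64(38), np.int64(39), np.int64(41), np.int64(39), np.int64(40), np.int64(44), np.int64(62), np.int64(90), np.int64(92), np.int64(93), np.int64(93), np.int64(87), np.int64(63), np.int64(45), np.int64(41), np.int64(42), np.int64(39), np.int64(40), np.int64(39), np.int64(42), np.int64(43), np.int64(41), np.int64(39), np.int64(40), np.int64(39), np.int64(39), np.int64(40), np.int64(39), np.int64(40), np.int64(39), np.int64(40), np.int64(41), np.int64(41), np.int64(41), np.int64(37), np.int64(37)] 
   R [np.int64(50), np.int64(84), np.int64(84), np.int64(81), np.int64(82), np.int64(83), np.int64(84), np.int64(85), np.int64(86), np.int64(84), np.int64(82), np.int64(84), np.int64(83), np.int64(82), np.int64(91), np.int64(133), np.int64(169), np.int64(186), np.int64(146), np.int64(137), np.int64(92), np.int64(83), np.int64(81), np.int64(83), np.int64(78), np.int64(66), np.int64(132), np.int64(166), np.int64(166), np.int64(166),
[... 6983 characters left out ...]
64(87), np.int64(92), np.int64(91), np.int64(91), np.int64(90), np.int64(89), np.int64(88), np.int64(90), np.int64(87), np.int64(89), np.int64(89), np.int64(88), np.int64(89), np.int64(91), np.int64(88), np.int64(88), np.int64(86), np.int64(87), np.int64(88), np.int64(88), np.int64(88), np.int64(88), np.int64(88), np.int64(86), np.int64(88), np.int64(90), np.int64(89), np.int64(89), np.int64(88), np.int64(90), np.int64(90), np.int64(89), np.int64(87), np.int64(87), np.int64(86), np.int64(86), np.int64(87), np.int64(90), np.int64(88), np.int64(87), np.int64(87), np.int64(90), np.int64(88), np.int64(212), np.int64(243), np.int64(243), np.int64(243), np.int64(243), np.int64(243), np.int64(243)]
```

```bash
python3 - <<'E'
from h import *
go((hd(185,0.5,67),22.5),(hd(146,0.5,67),22.5))
E
```

```text
t 9.15 at [648.8 -94.2 163.9] [186.6  -1.1 163.9] [-1.7998e+02 -5.0000e-02  2.2580e+01] open 14.6 F [ 0.   0.6 -1.9]
slide [-0.17 -0.16  9.69] twist [-0.02 -0.05  0.09]
slide [-4.07 -0.16  9.68] twist [-0.02 -0.05  0.09]
```

Request:
step_arm:
  twist:
    - [0, 0, 0]
    - [0, 0, 0]
    - [0, 0, 0]
    - [0, 0, 0]
    - [0, 0, 0]
    - [0, 0, 0]
    - [0, 0, 0]
    - [0, 0, 0]
    - [0, 0, 0]
  slide:
    - [-0.2, -0.2, 3]
    - [-0.2, -0.2, 6]
    - [-0.2, -0.2, 8.5]
    - [-0.2, -0.2, 9.7]
    - [-1.5, -0.2, 9.7]
    - [-3, -0.2, 9.7]
    - [-4, -0.2, 9.7]
    - [-4, -0.2, 9.7]
    - [-4, -0.2, 9.7]
  fingers: [1, 1, 1, 1, 1, 1, 1, 1, 1]

```text
time_s: 10.05
tcp_pos: [611.6, -109.5, 67.1]
tool_rot: [180.0, -0.1, 22.4]
wrist_force: [0.3, 0.8, -2.4]
opening: 15.1
gripper_force: 68.6
```

```bash
python3 - <<'E'
from h import *
go()
st=manip.observe(); s=imaging.capture('scene'); S=cam('scene');t=imaging.capture('top'); w=imaging.capture('wrist')
for x in(-110,-25,110):
  p=np.array(st['tcp_pos'])+R.from_euler('xyz',st['tool_rot'],degrees=True).apply([x,0,-18]); print(x,toh(p),proj(S,p)[0].round(1),((proj(S,p)[0]-[260,190])*6).round())
for n,p in dict(bt=hd(32,0,115),mt=hd(-30,0,115),bl=hd(32,30,85)).items(): print(n,((proj(S,p)[0]-[260,190])*6).round())
cv2.imwrite('pics/m5.png',np.hstack([crop(s,260,190,100,95,6),]))
E
```

```text
t 10.05 at [ 611.6 -109.5   67.1] [146.5  -1.   67.1] [ 1.7996e+02 -8.0000e-02  2.2420e+01] open 15.1 F [ 0.3  0.8 -2.4]
-110 [36.4 -0.8 84.9] [332.8 250.3] [437. 362.]
-25 [121.4  -1.   85. ] [300.  241.6] [240. 310.]
110 [256.4  -1.2  85.2] [250.6 228.4] [-57. 230.]
bt [448. 308.]
mt [599. 347.]
bl [419. 413.]
```

View pics/m5.png

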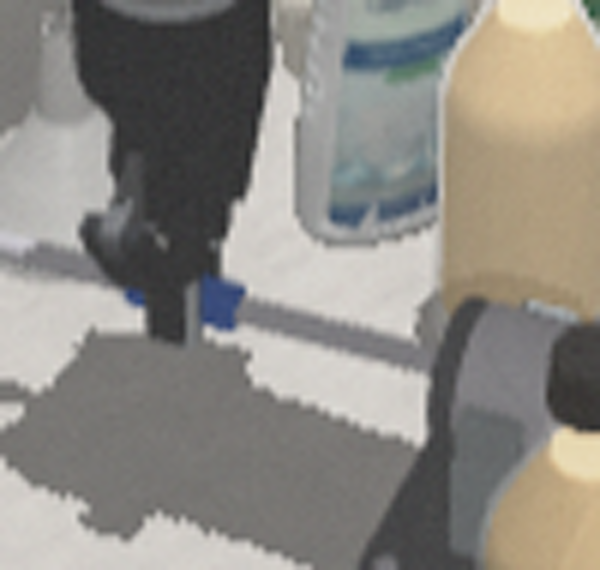

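Request:
step_arm:
  twist:
    - [0, 0, 0]
    - [0, 0, 0]
    - [0, 0, 0]
    - [0, 0, 0]
    - [0, 0, 0]
    - [0, 0, 0]
  slide:
    - [-0.5, 0, 0]
    - [-1, 0, 0]
    - [-1.4, 0, 0]
    - [-1.8, 0, 0]
    - [-2, 0, 0]
    - [-2, 0, 0]
  fingers: [1, 1, 1, 1, 1, 1]

```text
time_s: 10.8
tcp_pos: [592.2, -117.5, 66.5]
tool_rot: [180.0, -0.0, 22.4]
wrist_force: [0.4, -0.5, -1.5]
opening: 14.6
gripper_force: 68.6
```

```bash
python3 -c "
from h import *
go((hd(126,0,67),22.5))"
```

```text
t 10.8 at [ 592.2 -117.5   66.5] [125.5  -1.   66.5] [ 1.7999e+02 -2.0000e-02  2.2390e+01] open 14.6 F [ 0.4 -0.5 -1.5]
slide [ 0.05 -0.1  -0.05] twist [ 0.01 -0.02 -0.11]
```

Request:
step_arm:
  twist:
    - [0, 0, 0]
    - [0, 0, 0]
    - [0, 0, 0]
    - [0, 0, 0]
    - [0, 0, 0]
    - [0, 0, 0]
    - [0, 0, 0]
    - [0, 0, 0]
    - [0, 0, 0]
  slide:
    - [-0.4, -0.05, 0]
    - [-0.8, -0.05, 0]
    - [-1.2, -0.05, 0]
    - [-1.6, -0.05, 0]
    - [-2, -0.05, 0]
    - [-2.4, -0.05, 0]
    - [-2.8, -0.05, 0]
    - [-3.2, -0.05, 0]
    - [-3.2, -0.05, 0]
  fingers: [1, 1, 1, 1, 1, 1, 1, 1, 1]

```text
time_s: 11.7
tcp_pos: [561.6, -129.4, 66.2]
tool_rot: [-180.0, 0.1, 22.4]
wrist_force: [-0.2, -0.0, -2.1]
opening: 14.7
gripper_force: 68.7
```

```bash
python3 -c "
from h import *
go((hd(64,0,67),22.5))"
```

```text
t 11.7 at [ 561.6 -129.4   66.2] [92.7 -0.2 66.2] [-1.80e+02  8.00e-02  2.24e+01] open 14.7 F [-0.2 -0.  -2.1]
slide [-2.87 -0.02 -0.08] twist [-0.    0.08 -0.1 ]
```

Request:
step_arm:
  twist:
    - [0, 0, 0]
    - [0, 0, 0]
    - [0, 0, 0]
    - [0, 0, 0]
    - [0, 0, 0]
    - [0, 0, 0]
    - [0, 0, 0]
    - [0, 0, 0]
  slide:
    - [-0.4, 0, -0.05]
    - [-0.8, 0, -0.05]
    - [-1.2, 0, -0.05]
    - [-1.6, 0, -0.05]
    - [-2, 0, -0.05]
    - [-2.4, 0, -0.05]
    - [-2.8, 0, -0.05]
    - [-2.8, 0, -0.05]
  fingers: [1, 1, 1, 1, 1, 1, 1, 1]

```text
time_s: 12.5
tcp_pos: [535.9, -140.2, 66.7]
tool_rot: [180.0, 0.0, 22.4]
wrist_force: [-0.3, 0.8, -1.9]
opening: 14.6
gripper_force: 68.6
```

```bash
python3 - <<'E'
from h import *
go((hd(59,0,67),22.5))
t=imaging.capture('top'); s=imaging.capture('scene'); w=imaging.capture('wrist')
o=np.zeros((480,800,3),np.uint8);o[:,:400]=crop(t,285,235,100,120,4);o[:,400:]=crop(s,330,220,100,120,4)
cv2.imwrite('pics/m6.png',o)
E
```

```text
t 12.5 at [ 535.9 -140.2   66.7] [64.8 -0.4 66.7] [1.800e+02 4.000e-02 2.238e+01] open 14.6 F [-0.3  0.8 -1.9]
slide [-0.58 -0.04 -0.03] twist [ 0.    0.04 -0.12]
```

View pics/m6.png

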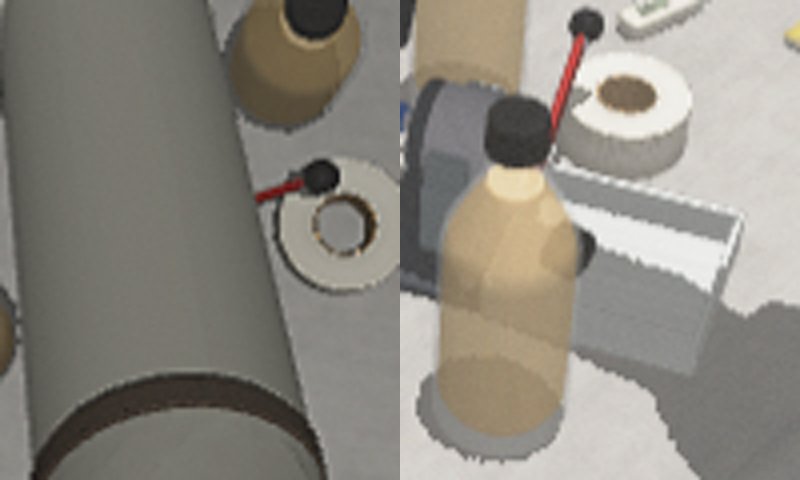

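```bash
python3 - <<'E'
from h import *
S=cam('scene')
print('mouth',proj(S,[hd(-45,0,85)]), 'floor pt',toh(onplane(S,(374.5,282),14)),'crop',(proj(S,[hd(-45,0,85)])-[330,220])*4+[400,0])
print('floor cap proj',(proj(S,[hd(-60,0,14),hd(-90,0,14)])-[330,220])*4+[400,0])
E
```

```text
mouth [[365.32051765 259.13368729]] floor pt [-70.7  -6.3  14. ] crop [[541.28207061 156.53474915]]
floor cap proj [[557.95737969 250.13612385]
 [605.74853692 263.3523638 ]]
```

Request:
step_arm:
  twist:
    - [0, 0, 0]
    - [0, 0, 0]
    - [0, 0, 0]
    - [0, 0, 0]
    - [0, 0, 0]
    - [0, 0, 0]
    - [0, 0, 0]
    - [0, 0, 0]
    - [0, 0, 0]
    - [0, 0, 0]
    - [0, 0, 0]
    - [0, 0, 0]
    - [0, 0, 0]
  slide:
    - [1, 0, 0]
    - [2.3, 0, 0]
    - [3.6, 0, 0]
    - [5, 0, 0]
    - [6.5, 0, 0]
    - [8, 0, 0]
    - [9.5, 0, 0]
    - [11, 0, 0]
    - [12, 0, 0]
    - [12, 0, -3]
    - [12, 0, -6.5]
    - [12, 0, -9.8]
    - [12, 0, -9.8]
  fingers: [1, 1, 1, 1, 1, 1, 1, 1, 1, 1, 1, 1, 1]

```text
time_s: 13.95
tcp_pos: [651.6, -93.0, 170.3]
tool_rot: [179.8, -0.5, 22.4]
wrist_force: [0.3, 0.1, -1.6]
opening: 14.7
gripper_force: 68.7
```

```bash
python3 - <<'E'
from h import *
g=np.array([656.3,176.2,0])
go((g+[0,0,165],64.6),(g+[0,0,80],64.6))
E
```

```text
t 13.95 at [651.6 -93.  170.3] [189.7  -1.1 170.3] [179.77  -0.46  22.44] open 14.7 F [ 0.3  0.1 -1.6]
slide [ 10.71 -24.7    0.52] twist [  0.39  -0.35 -42.16]
slide [ 10.64 -24.74   9.02] twist [  0.39  -0.35 -42.16]
```

Request:
step_arm:
  twist:
    - [0, 0, 0]
    - [0, 0, -6]
    - [0, 0, -12]
    - [0, 0, -18]
    - [0, 0, -24]
    - [0, 0, -30]
    - [0, 0, -36]
    - [0, 0, -42.1]
    - [0, 0, -42.1]
    - [0, 0, -42.1]
    - [0, 0, -42.1]
    - [0, 0, -42.1]
    - [0, 0, -42.1]
  slide:
    - [0.5, -1, 0]
    - [2, -4.5, 0]
    - [3.5, -8, 0]
    - [5, -11.5, 0]
    - [6.5, -15, 0]
    - [8, -18.5, 0]
    - [9.5, -22, 0]
    - [10.8, -24.7, 0]
    - [10.8, -24.7, 4]
    - [10.8, -24.7, 7]
    - [10.8, -24.7, 8.5]
    - [10.8, -24.7, 8.5]
    - [10.8, -24.7, 8.5]
  fingers: [1, 1, 1, 1, 1, 1, 1, 1, 1, 1, 1, 1, 1]

```text
time_s: 15.25
tcp_pos: [653.2, 176.1, 79.9]
tool_rot: [-180.0, -0.0, 64.5]
wrist_force: [0.4, -0.1, -1.2]
opening: 14.7
gripper_force: 68.6
```

```bash
python3 - <<'E'
from h import *
g=np.array([656.3,176.2,0])
go((g+[0,0,33],64.6))
# rod slip check: lateral/tip position in wrist pic vs before
w=imaging.capture('wrist'); 
for im in (cv2.imread('pics/w3.png'),cv2.imread('pics/w4raw.png'),w):
    h=cv2.cvtColor(im,cv2.COLOR_BGR2HSV);m=cv2.inRange(h,(105,150,40),(125,255,255));n,l,s,c=cv2.connectedComponentsWithStats(m[:,250:380]);i=1+np.argmax(s[1:,4]);print(s[i]+[250,0,0,0,0])
s=imaging.capture('top'); print('cap?'); cv2.imwrite('pics/t7.png',s); cv2.imwrite('pics/w7.png',w)
E
```

```text
t 15.25 at [653.2 176.1  79.9] [294.2 246.9  79.9] [-1.7996e+02 -2.0000e-02  6.4510e+01] open 14.7 F [ 0.4 -0.1 -1.2]
slide [0.14 0.28 4.69] twist [-0.04 -0.02 -0.09]
[ 293  270   44  124 4626]
[ 294  270   43  124 4654]
[ 293  270   44  124 4627]
cap?
```

Request:
step_arm:
  twist:
    - [0, 0, 0]
    - [0, 0, 0]
    - [0, 0, 0]
    - [0, 0, 0]
    - [0, 0, 0]
    - [0, 0, 0]
    - [0, 0, 0]
    - [0, 0, 0]
  slide:
    - [0.14, 0.24, 0]
    - [0.14, 0.24, 1]
    - [0.14, 0.24, 2]
    - [0.14, 0.24, 3]
    - [0.14, 0.24, 3.8]
    - [0.14, 0.24, 4.4]
    - [0.14, 0.24, 4.6]
    - [0.14, 0.24, 4.6]
  fingers: [1, 1, 1, 1, 1, 1, 1, 1]

```text
time_s: 16.15
tcp_pos: [656.0, 175.8, 33.6]
tool_rot: [-180.0, 0.0, 64.5]
wrist_force: [-0.5, 0.6, -1.5]
opening: 14.9
gripper_force: 68.7
```

```bash
python3 - <<'E'
from h import *
g=np.array([656.3,176.2,0])
go((g+[0,0,33],64.6))
E
```

```text
t 16.15 at [656.  175.8  33.6] [296.7 245.6  33.6] [-179.99    0.     64.5 ] open 14.9 F [-0.5  0.6 -1.5]
slide [0.05 0.01 0.06] twist [-0.01  0.   -0.1 ]
```

Request:
step_arm:
  twist:
    - [0, 0, 0]
    - [0, 0, 0]
    - [0, 0, 0]
    - [0, 0, 0]
  slide:
    - [0, 0, 0.1]
    - [0, 0, 0.2]
    - [0, 0, 0.2]
    - [0, 0, 0.2]
  fingers: [1, 1, 1, 1]

```text
time_s: 16.55
tcp_pos: [656.2, 176.1, 33.1]
tool_rot: [180.0, -0.0, 64.5]
wrist_force: [-1.6, -0.9, 4.8]
opening: 14.8
gripper_force: 69.7
```

Request:
step_arm:
  twist:
    - [0, 0, 0]
    - [0, 0, 0]
    - [0, 0, 0]
    - [0, 0, 0]
    - [0, 0, 0]
    - [0, 0, 0]
    - [0, 0, 0]
    - [0, 0, 0]
    - [0, 0, 0]
    - [0, 0, 0]
    - [0, 0, 0]
    - [0, 0, 0]
    - [0, 0, 0]
    - [0, 0, 0]
    - [0, 0, 0]
  slide:
    - [0, 0, 0]
    - [0, 0, 0]
    - [0, 0, 0]
    - [0, 0, 0]
    - [0, 0, 0]
    - [0, 0, 0]
    - [0, 0, 0]
    - [0, 0, -1]
    - [0, 0, -3]
    - [0, 0, -6]
    - [0, 0, -10]
    - [0, 0, -14]
    - [0, 0, -18]
    - [0, 0, -18]
    - [0, 0, -18]
  fingers: [1.7, 2, 2.4, 3, 4, 5, 6, 6, 6, 6, 6, 6, 6, 6, 6]

```text
time_s: 18.05
tcp_pos: [656.9, 176.5, 215.2]
tool_rot: [179.8, -0.2, 64.5]
wrist_force: [0.8, -0.4, -0.8]
opening: 60.0
gripper_force: 0.0
```

```bash
python3 - <<'E'
from h import *
go()
w=imaging.capture('wrist'); t=imaging.capture('top'); s=imaging.capture('scene'); s0=cv2.imread('pics/scene0.png')
o=np.zeros((600,800,3),np.uint8);o[:300,:400]=cv2.resize(w,(400,300)); o[:300,400:]=crop(t,285,240,133,100,3)[:,:400-1].copy() if 0 else cv2.resize(crop(t,285,240,133,100,3),(400,300))
o[300:,:400]=cv2.resize(crop(s,130,270,120,90,3),(400,300)); o[300:,400:]=cv2.resize(crop(s,320,210,120,90,3),(400,300))
cv2.imwrite('pics/fin.png',o)
E
```

```text
t 18.05 at [656.9 176.5 215.2] [297.7 245.8 215.2] [ 1.7978e+02 -1.5000e-01  6.4520e+01] open 60.0 F [ 0.8 -0.4 -0.8]
```

View pics/fin.png

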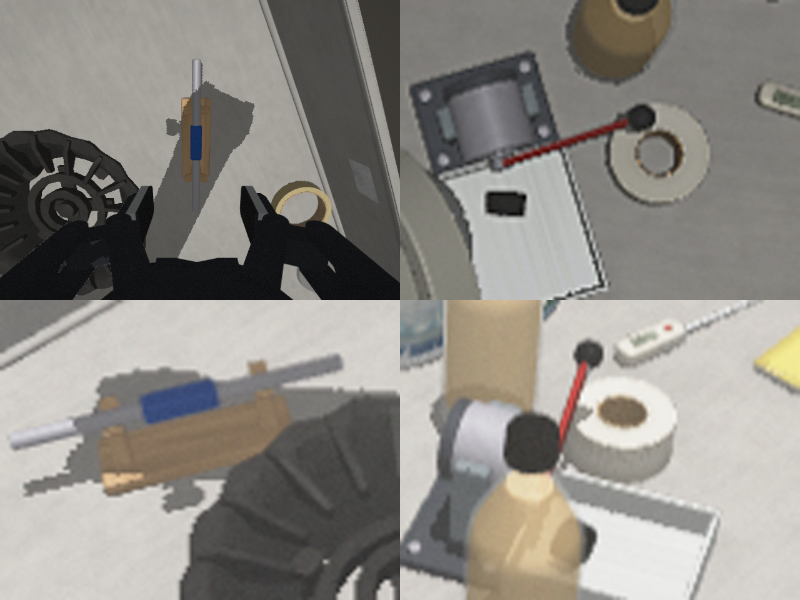

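The final views show the cap in the pan (upper right panel, about (505,203)). The keeper is open, and the rod lies in both notches of its rest. The gripper is clear.

```bash
python3 -c "
from workcell import manip
print(manip.hand_in())"
```

```text
the job is handed in; nothing more can be done
None
```

The cap is in the catch pan, the keeper is open to the right (about -1.1 rad), the rod is back in its rest, and the job was handed in at about 18 s; the hand-in returned no verdict.

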